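# Pull the small dipper from its canister and nest it in the large one

### The job

Nest the portion dippers for the sauce station: pull the small dipper by its handle up out of the steel canister and lower it, cup down, right to the bottom of the large dipper's cup before letting go. Fan the two upright handles well apart, a quarter turn or more round the cup, so that each can be taken on its own; leave both canisters standing and the large dipper upright on the wooden board, and do not disturb the other things.

Things in the scene. Friction and masses are not known exactly. Their poses are not given: they have to be found in the camera images.
- small_handle (a point): Grip point on the small dipper's strap handle, on its centre line, 150 mm above the cup's underside (27 mm above the canister's rim at the start). The strap is 12 mm wide along this point's y and 4 mm thick along x; z is up along the handle, x points away from the cup, whose axis lies 22 mm away along -x. A hook reaches 20 mm out along +x, 25 to 37 mm above this point.
- small_dipper: Small steel dipper: flat-bottomed open cup 40 mm wide, 45 mm high, with an upright strap handle on its side, 187 mm tall in all; 0.06 to 0.13 kg. Origin at the centre of the cup's underside; z up, x towards the handle. It starts upright on the floor of canister_a (3 mm above the worktop), with a few mm of play, handle towards the robot give or take 65 degrees.
- small_cup (a point): Centre of the small dipper's cup, on its axis, half-way up the cup (22.5 mm above the underside); axes as small_dipper.
- large_dipper: Large dipper, same shape and height (187 mm), cup 68 mm wide, 58 mm high (inside 63 mm wide at the mouth, 60 mm at the bottom), standing loose and upright on the wooden board, whose top is 17 mm above the worktop; 0.24 kg. Origin at the centre of the cup's underside; z up, x towards its handle, which faces the robot give or take 65 degrees.
- large_cup (a point): Centre of the inner floor of the large dipper's cup, 3 mm above its underside; axes as large_dipper. A nested small dipper stands on this floor with up to 9 mm of play to each side.
- large_handle (a point): Point on the centre line of the large dipper's strap handle, 36 mm from the cup's axis, 150 mm above its underside; the hook on top reaches 20 mm further outwards, 187 mm above the underside.
- canister_a: Open brushed-steel tumbler, 70 mm wide, 120 mm high, loose, 0.30 kg, in which the small dipper stands; the free inside is 56 mm wide. Origin at the centre of its underside. Left of the middle of the worktop; it may stand in either of two places, the other canister in the other.
- canister_b: An identical loose steel tumbler that holds two forks, tines up, reaching 195 mm high: leave it alone. Origin at the centre of its underside.
- peeler_1: Bystander: white-handled peeler, 170 x 25 x 18 mm, lying on the wooden board. Origin at the centre of its underside.
- jar_red: Bystander: spice jar with red cap, 45 mm wide, 106 mm high. Origin at the centre of its underside.
- jar_white: Bystander: spice jar with white cap, 47 mm wide, 98 mm high. Origin at the centre of its underside.
- timer: Bystander: round kitchen timer, 64 mm wide, 36 mm high. Origin at the centre of its underside.
There are look-alikes about, which are no part of the job. What is shaped like the small_dipper but purple is not meant. Leave any yellow look-alike of the large_dipper alone.

How it is judged:
By the outcome, as a careful person would: the job done as asked, in the order asked, and still so for the second after the job is handed in, with the robot touching nothing.
It also fails if it takes over 45 s, if anything falls off the work surface, if the arm or the gripper's body presses on something with over 40 N, if the wrist force passes 120 N, or if a joint passes its speed limit or range.

### The arm

A 7-joint arm with a two-finger parallel gripper is mounted at the origin on the work surface; the furniture and walls round the work are solid. World frame = base frame: x ahead of the robot, y to its left, z up, the work surface at z = 0. Lengths are in mm, angles in rad, forces in N, time in s.
With the tool pointing down it reaches from about 425 to 875 mm from the base axis. Payload 8.4 kg.
Tool frame: the origin (TCP) lies midway between the tips of the shut fingers; the grasp point (between the pads) lies 19 mm behind it; z points along the fingers, y is the line along which they close (so a half turn about z gives the same grasp; the last joint's range is limited). The gripper opens to 87 mm and grips with 3 to 60 N. Pads are 19 mm wide; open, the fingers measure 117 mm over their backs; the gripper's body (75 mm by 190 mm) begins 51 mm behind the grasp point.
Start: joints at [-1.246, 0.333, 0.04, 1.465, -0.013, 1.343, -0.059], TCP at [267.295, 592.467, 222.546] pointing down, gripper open.
Joint ranges: [-2.58, 2.58], [-0.38, 2.09], [-1.3, 1.39], [0.25, 2.4], [-1.5, 4.64], [0.08, 2.09], [-2.65, 2.65]. Speed limits (rad/s): [2.22, 2.22, 2.79, 2.79, 3.14, 3.14, 3.14].

### API

Orientations are given as a rotation vector (axis times angle).
In Python, from station import r gives the robot as it stands. Calls block until the motion is done:
- r.move_ptp(position, orientation): joint-space move of the TCP to a pose.
- r.move_linear(position, ori=None, rate=150): straight line of the TCP; ori=None keeps the orientation; rate is the mean speed in mm/s.
- r.movej(angles): joint-space move.
- r.let_go() and r.grasp(): open the fingers fully, or close them until they stop; the grip force is fixed at half the most.
- r.pause(seconds).
- r.solve_ik(position, orientation): joint angles nearest the present ones, or None.
- r.capture(name): name is "side" or "top" or "wrist"; returns a dict with "image" (384x512x3 uint8, blue, green, red), "K" (3x3 intrinsics, pixels), "k1" (the pictures are not rectified: a ray, as slopes to the right and down, at radius r is drawn at 1 + k1 r^2 times it, then the intrinsics apply), "camera_from_world" (4x4, takes a point from world to camera coordinates); the wrist camera has in their place "tool_from_camera" (4x4, takes a point from camera to tool coordinates, whose origin is the TCP and whose axes are the flange's). Camera axes: x right, y up, looking along -z (the intrinsics and any distortion apply to the point x, -y, -z); pixel columns grow to the right and rows downward; lengths in mm; the calibration is good to about 2 mm. A picture is of the moment at which its call begins: read the wrist's pose just before it. There is no depth.
A pose or a line that the arm cannot do raises r.Unreachable and nothing moves.
- r.sign_off(): hands the job in; it is judged then, once.
Readings, each from a call of its own:
- r.current_t(): time.
- r.current_q(): joint angles.
- r.current_joint_velocities(): joint speeds.
- r.current_joint_efforts(): joint torques, N m.
- r.current_tool_pos(): TCP position.
- r.current_ee_rot(): TCP orientation.
- r.current_contact_force(): force on the tool from outside, world axes, zero at the start.
- r.current_torque(): the same for the moment, N m.
- r.current_gripper_width(): finger opening in mm.
- r.current_finger_force(): force on a finger pad.
Only numpy, scipy, OpenCV 4.12 (cv2) and the standard library are available. Lean on these libraries where they do the work, as an engineer would, in place of code of your own. Each camera call takes 0.05 s, during which the arm holds its last target. There are 200 camera calls.

## Working session

There is one attempt and no reset: what is moved stays moved. The work goes in short steps, each a Python script; the robot and the scene stay as the last script left them, time stands still between calls to the robot, and variables do not carry over. Pictures are saved under pics/ and viewed, at most 10 in all, crops included, and the job is handed in when it is done.

```bash
ls; mkdir -p pics
cat > h.py <<'E'
import numpy as np, cv2
from station import r
from scipy.spatial.transform import Rotation as R
def ray(c, px, T=None):
    "origin, direction in world for pixel px of capture c; T = world_from_camera if wrist"
    K=c["K"]; D=np.array([c["k1"],0,0,0.])
    u=cv2.undistortPoints(np.array([[px]],float),K,D)[0,0]
    W=np.linalg.inv(c["camera_from_world"]) if T is None else T
    d=W[:3,:3]@np.array([u[0],-u[1],-1.]); return W[:3,3],d/np.linalg.norm(d)
def on_plane(c,px,z,T=None):
    o,d=ray(c,px,T); return o+d*(z-o[2])/d[2]
def tri(rays):
    A=sum(np.eye(3)-np.outer(d,d) for o,d in rays); b=sum((np.eye(3)-np.outer(d,d))@o for o,d in rays)
    return np.linalg.solve(A,b)
def proj(c,p,T=None):
    M=c["camera_from_world"] if T is None else np.linalg.inv(T)
    q=M@np.append(p,1.); x,y=q[0]/-q[2],-q[1]/-q[2]; s=1+c["k1"]*(x*x+y*y)
    return (c["K"]@np.array([x*s,y*s,1]))[:2]
def wristT(c,pos,rot):
    T=np.eye(4); T[:3,:3]=R.from_rotvec(rot).as_matrix(); T[:3,3]=pos; return T@c["tool_from_camera"]
E
python3 - <<'E'
from h import *
import pickle
cs={n:r.capture(n) for n in("side","top")}
pickle.dump(cs,open("c0.pkl","wb"))
for n,c in cs.items():
    cv2.imwrite(f"pics/{n}0.png",cv2.resize(c["image"],(800,600),interpolation=cv2.INTER_CUBIC))
    print(n,np.linalg.inv(c["camera_from_world"]).round(2),c["K"],c["k1"])
print(r.current_ee_rot(), r.current_t())
E
```

```text
pics
side [[ 8.40000e-01  3.30000e-01 -4.40000e-01 -1.46730e+02]
 [-5.50000e-01  5.20000e-01 -6.60000e-01 -1.06954e+03]
 [ 1.00000e-02  7.90000e-01  6.20000e-01  1.09246e+03]
 [ 0.00000e+00  0.00000e+00  0.00000e+00  1.00000e+00]] [[464.482751     0.         249.84502649]
 [  0.         464.482751   194.52230817]
 [  0.           0.           1.        ]] -0.08333837653477937
top [[-3.00000e-02  9.90000e-01 -1.10000e-01  3.99580e+02]
 [-1.00000e+00 -3.00000e-02  3.00000e-02 -2.83000e+00]
 [ 3.00000e-02  1.10000e-01  9.90000e-01  1.31997e+03]
 [ 0.00000e+00  0.00000e+00  0.00000e+00  1.00000e+00]] [[407.57477935   0.         252.63263797]
 [  0.         407.57477935 192.31688807]
 [  0.           0.           1.        ]] 0.05154475456604756
[-6.60751983e-01 -3.07115582e+00  2.29665347e-03] 0.1
```

View pics/side0.png

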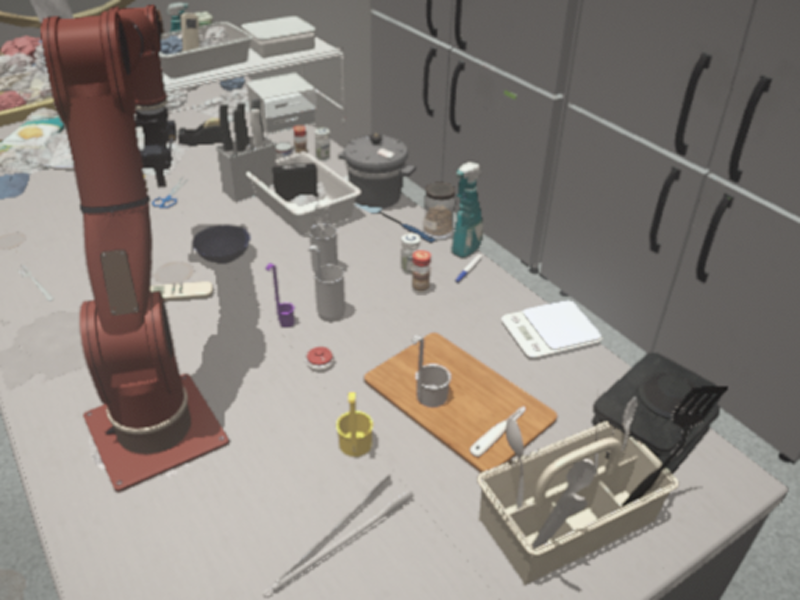

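View pics/top0.png

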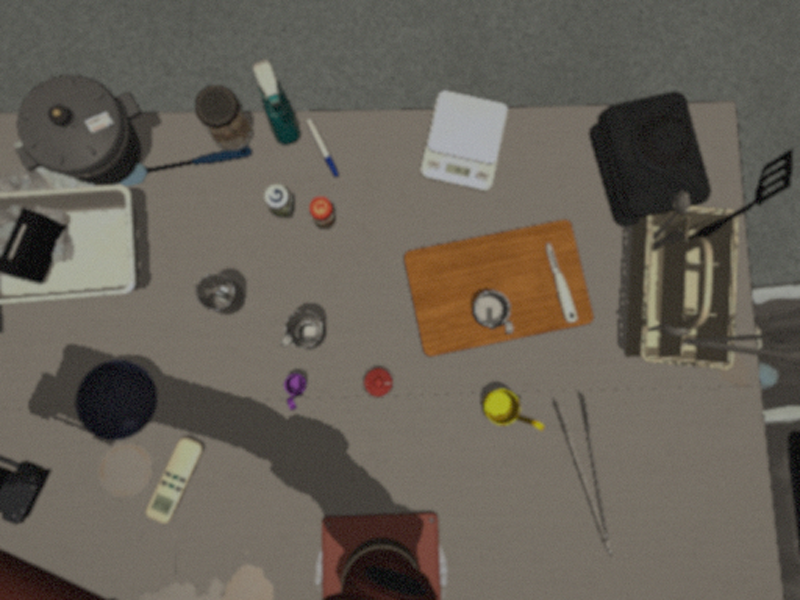

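The side view shows canisters at (330,292) and (323,250), a purple dipper at (285,310), a yellow one at (355,430), and the steel large dipper on the board at (432,385). In the top view the canisters are at (305,328) and (222,293), and the large dipper is at (490,308). I need an enlarged crop to tell which canister holds the steel small dipper.

Run:
```python
from h import *
import pickle
cs=pickle.load(open("c0.pkl","rb"))
f=lambda im,x,y,w,h,s:cv2.resize(im[y:y+h,x:x+w],None,fx=s,fy=s,interpolation=cv2.INTER_CUBIC)
s,t=cs["side"]["image"],cs["top"]["image"]
# scale 5: 4 tiles 80x60 -> 400x300
im=np.vstack([np.hstack([f(t,130,165,80,60,5),f(s,170,140,80,60,5)]),np.hstack([f(t,280,170,80,60,5),f(s,240,205,80,60,5)])])
im=cv2.convertScaleAbs(im,alpha=1.5)
cv2.imwrite("pics/crop1.png",im)
```

```text
(no output)
```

View pics/crop1.png

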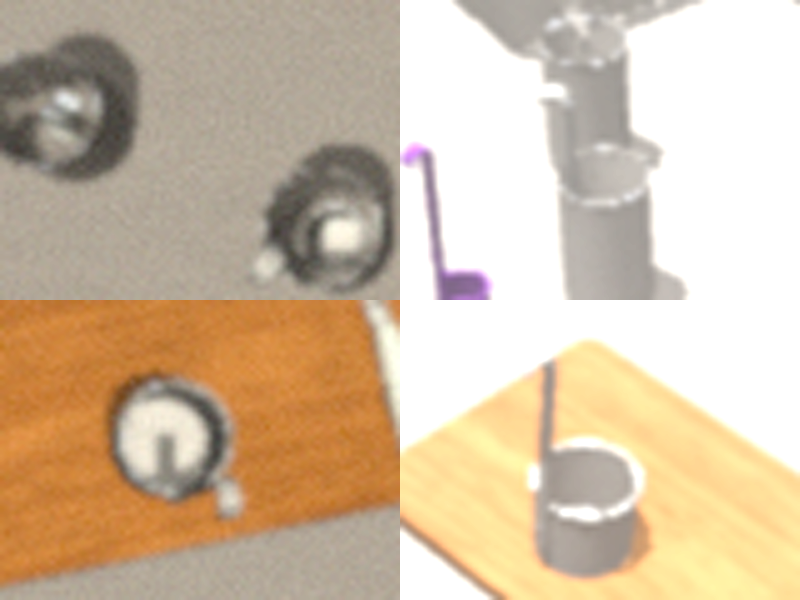

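The canister at top crop (330,217), side crop (605,235), is canister_a. It contains a bright cup floor, and a steel strap whose hook is at top crop (268,263), side crop (553,95). The far canister at top crop (70,115) shows forks. The free-standing purple dipper at top (295,385) and the yellow one at (500,405) are look-alikes. Large dipper: cup at top crop (165,435), hook at (230,497). Next I'll take rough positions, then a closer look with the wrist camera.

Run:
```python
from h import *
import pickle
cs=pickle.load(open("c0.pkl","rb")); s,t=cs["side"],cs["top"]
T=lambda x,y,ox,oy,cx,cy:(cx+(x-ox)/5-.4,cy+(y-oy)/5-.4)
hk_t=T(268,263,0,0,130,165); hk_s=T(553,95,400,0,170,140)
print("small hook",tri([ray(t,hk_t),ray(s,hk_s)]).round(1), on_plane(t,hk_t,190).round(1))
print("small cup floor",on_plane(t,T(340,235,0,0,130,165),6).round(1))
print("can rim side",on_plane(s,T(607,175,400,0,170,140),120).round(1))
lh_t=T(230,497,0,300,280,170); lr_t=T(171,437,0,300,280,170); lf_t=T(165,440,0,300,280,170)
lr_s=T(592,480,400,300,240,205)
print("large hook",on_plane(t,lh_t,204).round(1),"rim",on_plane(t,lr_t,75).round(1),on_plane(s,lr_s,75).round(1),"floor",on_plane(t,lf_t,20).round(1))
c=r.capture("wrist"); print(c["K"],c["k1"],c["tool_from_camera"].round(2))
```

```text
small hook [458.2 158.  185.5] [458.8 156.9 190. ]
small cup floor [485.  136.8   6. ]
can rim side [484.8 135.3 120. ]
large hook [ 469.7 -235.3  204. ] rim [ 515.8 -227.6   75. ] [ 517.6 -233.5   75. ] floor [ 519.1 -233.6   20. ]
[[286.87865852   0.         254.84160935]
 [  0.         286.87865852 190.19402525]
 [  0.           0.           1.        ]] -0.011039407978571298 [[-0.0000e+00  9.6000e-01  2.7000e-01  7.2350e+01]
 [ 1.0000e+00  0.0000e+00  0.0000e+00  1.5000e-01]
 [ 0.0000e+00  2.7000e-01 -9.6000e-01 -1.6191e+02]
 [ 0.0000e+00  0.0000e+00  0.0000e+00  1.0000e+00]]
```

```bash
cat >> h.py <<'E'
def down(a):
    "tool pointing down, tool x at azimuth a (deg)"
    c,s=np.cos(np.radians(a)),np.sin(np.radians(a))
    return R.from_matrix(np.array([[c,s,0],[s,-c,0],[0,0,-1.]])).as_rotvec()
def look():
    p,q=r.current_tool_pos(),r.current_ee_rot(); c=r.capture("wrist"); return c,wristT(c,p,q)
E
python3 - <<'E'
from h import *
import pickle
r.move_ptp([517,-232,320],down(90)); r.pause(.3); L=look(); print(r.current_t())
r.move_ptp([467,150,270],down(143)); r.pause(.3); S=look(); print(r.current_t(),r.current_q().round(2) if hasattr(r.current_q(),'round') else r.current_q())
pickle.dump((L,S),open("c1.pkl","wb"))
for n,(c,T) in zip("LS",(L,S)): print(n,T.round(2).tolist())
g=proj(L[0],[517,-232,75],L[1]),proj(S[0],[485,137,120],S[1]); print(g)
tiles=[]
for (c,T),p in zip((L,S),g):
    x,y=int(min(max(p[0]-100,0),312)),int(min(max(p[1]-150,0),84)); print(x,y)
    tiles.append(cv2.resize(c["image"][y:y+300,x:x+200],(400,600),interpolation=cv2.INTER_CUBIC))
cv2.imwrite("pics/w1.png",np.hstack(tiles))
E
```

```text
3.5417
5.3333 [-1.08 -0.05  0.67  1.8   0.03  1.39  0.5 ]
L [[1.0, 0.0, 0.0, 517.61], [-0.0, 0.96, 0.27, -159.06], [-0.0, -0.27, 0.96, 481.88], [0.0, 0.0, 0.0, 1.0]]
S [[0.6, -0.77, -0.21, 409.67], [0.8, 0.58, 0.16, 193.25], [-0.0, -0.27, 0.96, 431.96], [0.0, 0.0, 0.0, 1.0]]
(array([254.64372303, 163.39091673]), array([255.67319074, 196.7599207 ]))
154 13
155 46
```

View pics/w1.png

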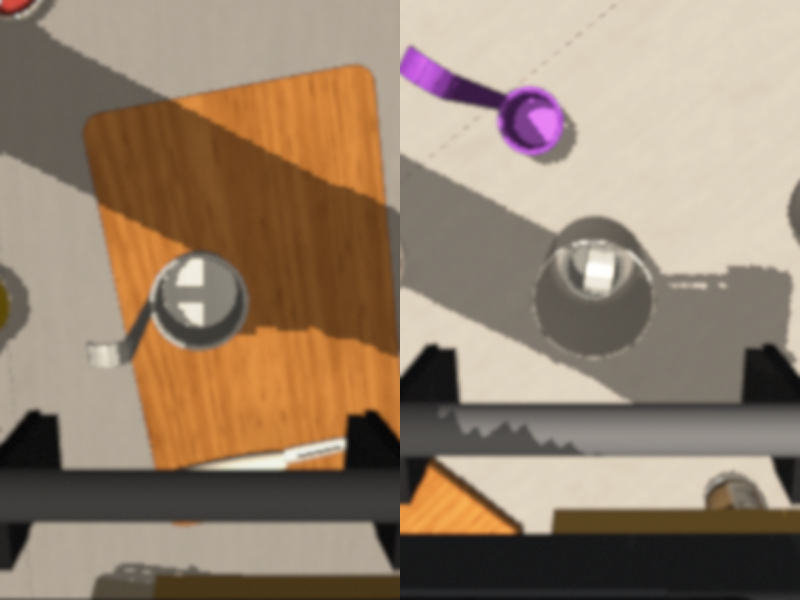

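Left (large dipper): rim centre at (199,300), radius 48, hook at (100,354). Right (small): canister rim centre at (594,299), hook top at (600,270) over the small cup, purple decoy away at (530,120). Next I'll enlarge the hook and cup for the grasp.

Run:
```python
from h import *
import pickle
L,S=pickle.load(open("c1.pkl","rb"))
w=lambda x,y,ox,oy:(ox+x/2-.25,oy+y/2-.25)
print("large rim",on_plane(L[0],w(199,300,154,13),75,L[1]).round(1),"hook",on_plane(L[0],w(100,354,154,13),204,L[1]).round(1))
print("can rim",on_plane(S[0],w(194,299,155,46),120,S[1]).round(1),"hook",on_plane(S[0],w(200,270,155,46),190,S[1]).round(1),"cup rim",on_plane(S[0],w(196,268,155,46),48,S[1]).round(1))
im=S[0]["image"][145:235,205:305]
im=cv2.resize(im,None,fx=6,fy=6,interpolation=cv2.INTER_CUBIC)
cv2.imwrite("pics/w2.png",im)
```

```text
large rim [ 515.  -231.1   75. ] hook [ 466.  -235.6  204. ]
can rim [480.9 134.5 120. ] hook [456.1 157.7 190. ] cup rim [480.5 135.5  48. ]
```

View pics/w2.png

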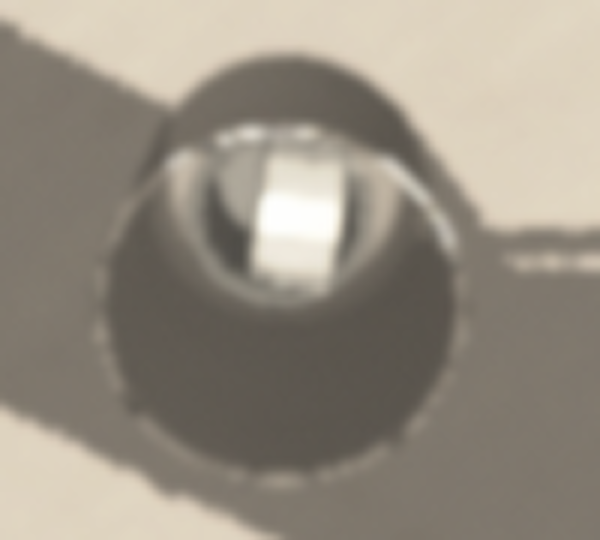

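The enlarged crop shows the hook strip from its inner (strap) end at (292,293) to its outer end at (308,152). That gives the handle azimuth and the grip point.

Run:
```python
from h import *
import pickle
L,S=pickle.load(open("c1.pkl","rb"))
w=lambda x,y:(205+x/6-.42,145+y/6-.42)
i=on_plane(S[0],w(292,293),190,S[1]);o=on_plane(S[0],w(308,152),190,S[1])
d=(o-i)/np.linalg.norm(o-i); az=np.degrees(np.arctan2(d[1],d[0]))
print(i.round(1),o.round(1),np.linalg.norm(o-i),az)
g=(i+o)/2-d*9; print("strap",g.round(1),"axis",(g-22*d).round(1))
print("large az", np.degrees(np.arctan2(-4.5,-49)))
for p,a in (([*g[:2],134],az),([*g[:2],380],az),([530,-225,380],20),([530,-225,150],20),([530,-225,380],3)): 
    q=r.solve_ik(np.array(p),down(a)); print(None if q is None else np.round(q,2))
```

```text
[464.4 149.8 190. ] [449.  164.3 190. ] 21.121508454130925 136.53710881699664
strap [463.2 150.8 190. ] axis [479.2 135.7 190. ]
large az -174.75286109838356
[-1.06  0.06  0.69  1.99 -0.05  1.1   0.46]
[-1.1  -0.09  0.65  1.6   0.05  1.61  0.36]
[-0.57  0.23  1.11  1.42 -0.2   1.62 -0.71]
[-0.52  0.37  1.05  1.78 -0.34  1.19 -0.6 ]
[-0.55  0.22  1.07  1.42 -0.19  1.62 -1.02]
```

Run:
```python
from h import *
import pickle
o=down(136.5)
r.move_linear([463.2,150.8,230],o,rate=200)
r.move_linear([463.2,150.8,134],rate=120)
print(r.current_contact_force().round(1) if hasattr(r.current_contact_force(),'round') else r.current_contact_force())
r.grasp(); print("w",r.current_gripper_width(),r.current_finger_force())
r.move_linear([463.2,150.8,380],rate=150); r.pause(.3)
print("w",r.current_gripper_width(),r.current_finger_force(),r.current_contact_force(),r.current_t(),r.current_tool_pos())
W=look(); t=r.capture("top"); s=r.capture("side"); pickle.dump((W,t,s),open("c2.pkl","wb"))
for n,(c,T) in dict(s=(s,None),t=(t,None)).items(): print(n,proj(c,[463,151,380],T))
im=W[0]["image"]
p=proj(s,[463,151,320]); x,y=int(p[0]-50),int(p[1]-40)
im2=cv2.resize(s["image"][y:y+120,x:x+90],(400,533),interpolation=cv2.INTER_CUBIC)
im1=cv2.resize(im[:,128:384],(400,600))
cv2.imwrite("pics/g1.png",np.hstack([im1,cv2.copyMakeBorder(im2,0,67,0,0,0)]))
print(x,y)
```

```text
[ 0.5 -0.8 -0.3]
w 11.682927470991567 30.00005190983302
w 11.740717678365632 29.999939837416605 [ 0.34454363 -0.79634449 -0.78176426] 9.925 [463.14804972 150.73242416 379.83729112]
s [199.63733385 109.34510019]
t [173.93962044 211.27081892]
150 85
```

View pics/g1.png

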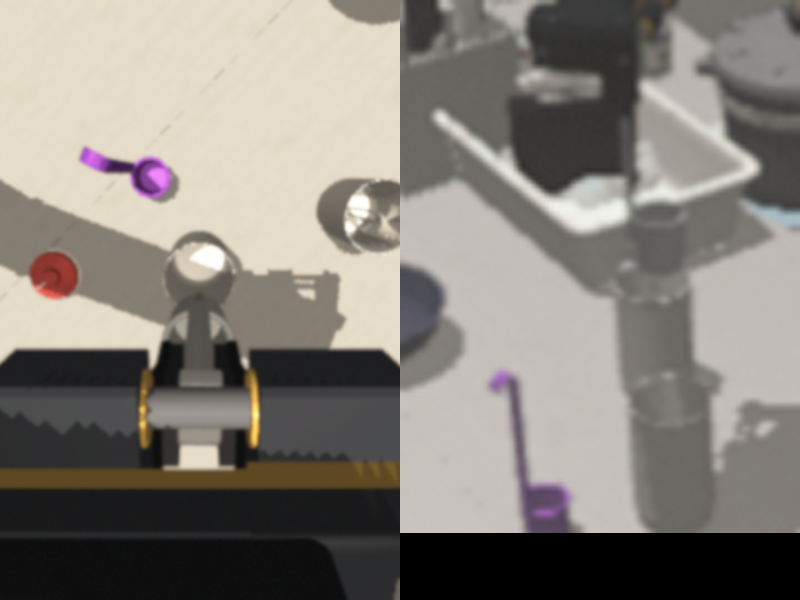

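The grasp held. In the side view the small dipper hangs upright from the gripper (cup rim near (660,217)), canister_a still stands at (670,450), and in the wrist view the strap sits centred at (200,400). I'll check the cup offset in hand, then carry it over and lower.

Run:
```python
from h import *
import pickle
W,t,s=pickle.load(open("c2.pkl","rb"))
print("pred rim px",proj(s,[479.2,135.7,294]),"seen",150+260/4.444,85+217/4.444)
print("pred bottom", proj(s,[479.2,135.7,249]),"seen",150+262/4.444,85+262/4.444)
ax=np.array([515.,-231.1])
print(ax)
phi=20.; d=np.array([np.cos(np.radians(phi)),np.sin(np.radians(phi))])
g=ax+22*d
r.move_ptp([*g,380],down(phi)); r.pause(.4); print(r.current_t(),r.current_tool_pos())
W=look(); t=r.capture("top"); s=r.capture("side"); pickle.dump((W,t,s),open("c3.pkl","wb"))
p=proj(s,[515,-231,170]); x,y=int(p[0]-45),int(p[1]-67)
q=proj(t,[515,-231,170]); u,v=int(q[0]-45),int(q[1]-67); print(x,y,u,v)
f=lambda im,x,y:cv2.resize(im[y:y+135,x:x+90],(400,600),interpolation=cv2.INTER_CUBIC)
cv2.imwrite("pics/p1.png",np.hstack([f(s["image"],x,y),cv2.resize(W[0]["image"][:,128:384],(400,600))]))
```

```text
pred rim px [207.42416189 132.90707504] seen 208.5058505850585 133.82988298829883
pred bottom [208.00074571 144.32897465] seen 208.95589558955896 143.95589558955896
[ 515.  -231.1]
11.9 [ 535.78900467 -223.21509454  380.01280505]
233 150 275 126
```

View pics/p1.png

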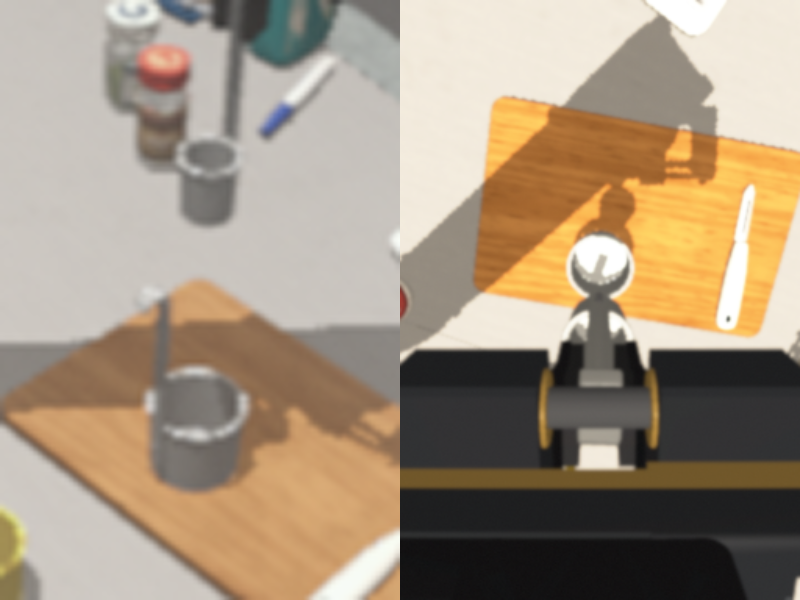

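Side view: the small cup hangs above with its rim centre at (209,157), and the large dipper's rim centre is at (197,405). Wrist view: large rim at (600,266). Next I'll compare these relative positions and lower.

Run:
```python
from h import *
import pickle
W,t,s=pickle.load(open("c3.pkl","rb"))
f=lambda x,y:(233+x/4.444-.4,150+y/4.444-.4)
print("large rim wrist",on_plane(W[0],(128+200/1.5625,266/1.5625),75,W[1]).round(1))
print("large rim side",on_plane(s,f(197,405),75).round(1))
tz=380; uz=tz+19-150
print("small rim side",on_plane(s,f(209,157),uz+45).round(1))
print("small bottom-front side",on_plane(s,f(208,212),uz).round(1))
print("cmd axis",r.current_tool_pos()[:2]-22*np.array([np.cos(np.radians(20)),np.sin(np.radians(20))]))
```

```text
large rim wrist [ 516.  -232.8   75. ]
large rim side [ 514.4 -232.1   75. ]
small rim side [ 513.2 -229.4  294. ]
small bottom-front side [ 514.3 -230.5  249. ]
cmd axis [ 515.00861202 -231.02208462]
```

Run:
```python
from h import *
g=np.array([515.7,-232.6])+22*np.array([np.cos(np.radians(20)),np.sin(np.radians(20))])
r.move_linear([*g,240],rate=150)
r.move_linear([*g,157],rate=70)
F=lambda:np.array(r.current_contact_force())
r.pause(.15); f0=F(); print(f0.round(2),r.current_t())
z=157.
while z>146:
    z-=1; r.move_linear([*g,z],rate=20); r.pause(.05); f=F(); print(z,np.round(r.current_tool_pos()[2],1),(f-f0).round(2))
    if f[2]-f0[2]>3: break
print(r.current_gripper_width(),r.current_t())
W=look(); s=r.capture("side")
x,y=233,150
k=lambda im,x,y:cv2.resize(im[y:y+135,x:x+90],(400,600),interpolation=cv2.INTER_CUBIC)
cv2.imwrite("pics/n1.png",np.hstack([k(s["image"],x,y),cv2.resize(W[0]["image"][:,128:384],(400,600))]))
```

```text
[-0.69  0.66 -0.95] 14.6167
156.0 156.0 [ 0.04 -0.16  0.88]
155.0 154.9 [ 1.23 -1.28 -0.3 ]
154.0 153.9 [ 0.59 -0.23  0.67]
153.0 153.0 [-0.3  -0.86  1.48]
152.0 152.0 [ 1.07 -0.13  1.65]
151.0 151.0 [ 0.68 -0.51  0.33]
150.0 150.7 [0.14 0.12 6.28]
11.450116629679357 16.7167
```

View pics/n1.png

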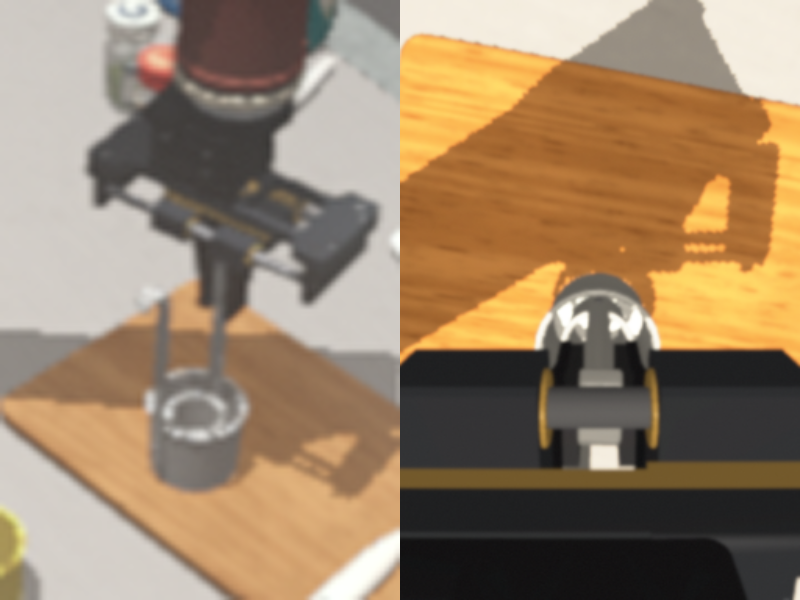

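The small cup is nested on the floor: contact came at TCP z=150.7 (151 expected), and the side view shows concentric rims at (197,405) with the handles apart. Now I'll release and retreat.

Run:
```python
from h import *
p=np.array(r.current_tool_pos())
r.move_linear([p[0],p[1],150.9],rate=20)
r.let_go(); r.pause(.2)
r.move_linear([p[0],p[1],330],rate=130)
r.move_ptp([440,150,400],down(110)); r.pause(.5); print(r.current_t(),r.current_gripper_width())
s=r.capture("side"); t=r.capture("top")
k=lambda im,x,y:cv2.resize(im[y:y+120,x:x+160],(800,600),interpolation=cv2.INTER_CUBIC)
a=cv2.resize(s["image"][145:285,170:360],(800,590))[:, :]
b=cv2.resize(t["image"][150:245,270:390],(400,317),interpolation=cv2.INTER_CUBIC)
a=cv2.resize(s["image"][140:280,200:330],(400,431),interpolation=cv2.INTER_CUBIC)
c=cv2.copyMakeBorder(b,0,114,0,0,0) if False else cv2.copyMakeBorder(b,0,431-317,0,0,cv2.BORDER_CONSTANT)
cv2.imwrite("pics/f1.png",np.hstack([a,c]))
```

```text
22.1417 87.11290671437084
```

View pics/f1.png

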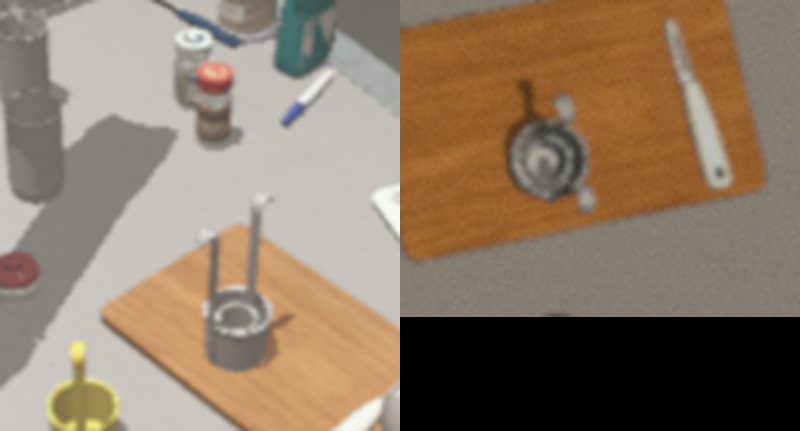

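The side view shows both canisters standing, and the large dipper upright with the small cup seated inside at (238,318). The hooks are apart at top (564,106) and (587,198). I'll check the angle numerically and hand in.

Run:
```python
from h import *
t=r.capture("top"); f=lambda x,y:(270+(x-400)/3.333-.35,150+y/3.333-.35)
a=on_plane(t,f(564,106),207); b=on_plane(t,f(587,198),204); c=np.array([515.7,-232.4])
A=[np.degrees(np.arctan2(*(p[:2]-c)[::-1])) for p in(a,b)]
print(a.round(1),b.round(1),A); d=abs((A[0]-A[1]+180)%360-180); print(d)
if d>110: print(r.sign_off(), r.current_t())
```

```text
[ 546.2 -219.8  207. ] [ 469.6 -235.8  204. ] [np.float64(22.484066914154738), np.float64(-175.82774294337153)]
161.68819014247373
the job is handed in; nothing more can be done
the job is handed in; nothing more can be done
```

The small dipper is standing on the bottom of the large dipper's cup with the two handles about 162° apart; in the last pictures the large dipper was upright on the board and both canisters were standing, and I handed in after about 22 s of robot time.

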